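# Tuck the dust flashing under the rover's lapped solar panel and hold it down

### The job

Lift the longer of the two white L-shaped flashing strips out of the parts bin and slide the edge of its flat leg under the overhanging edge of the rover's hinged solar panel, until it stops at the standoffs, with the strip's ends in line with the panel's ends and without lifting the panel. Then press the strip down flat on the deck, firmly, so the mounting tape can take, and finish while still holding it pressed there: do not let go. Leave the shorter strip in the bin and everything else where it is.

Things in the scene. Friction and masses are not known exactly. Their poses are not given: they have to be found in the camera images.
- strip: The strip to fit: white printed L-section, 150 mm long (own y), about 70 g, flat leg down. Own x: upright leg 10 mm thick, 36 mm tall, x -35 to -25 mm; flat leg 4 mm thick, then a 2.5 mm thick nose, x +27 to +35. Origin: middle of its 70 x 150 mm underside, z up. Starts flat in the bin, upright leg on the robot's side, nose away. Pinch the upright leg at mid-length from above.
- nose (a point): Point on the strip: middle of the lower edge of its nose, at (35, 0, 0) mm in the strip's frame. This is the edge that is tucked.
- heel (a point): Point on the strip: middle of the lower rear edge, under the upright leg, at (-35, 0, 0) mm in the strip's frame.
- short_strip: The other strip, which stays in the bin: same section, origin and axes, but only 95 mm long. The two lie side by side, either one nearer the robot.
- bin: Black open parts bin, fixed, 280 (own x) x 230 (own y) mm outside, 45 mm tall, walls 4 mm, floor 4 mm thick. Origin: centre of its underside, on the table.
- deck: Rover's grey top board, fixed, level, 160 mm above the table. Origin: on its upper face, straight below the middle of the panel's lapped edge; x points the way the strip is pushed in, z up. The board spans x -80 to +230, y -90 to +90 mm. Pale tape lines and a dark cable slot at x -50 to 0 are flush markings; they go under the strip.
- rover: Six-wheeled rover that carries deck and panel, fixed (wheels locked). Origin on the table under its centre, 70 mm past the lapped edge along the deck's x; same axes as the deck. Under the panel two round standoffs (deck y -50 and +50 mm) stop the strip's nose at deck x = 22 mm. Wheels and servos lie below the deck; a camera mast 125 mm tall stands at deck x 215, y 70 mm.
- lap_panel (a joint): Hinge of the dark lapping solar panel, 110 g, 5 mm thick. 0 rad = lying down, as at the start; grows as its free edge (robot side) lifts: 0.06 rad = 7 mm there. Only its weight keeps it down. In the deck's frame it covers x 0 to 120 (hinge at 120), y -75 to 75 mm, underside 8 mm and top 13 mm above the deck.
- screwdriver: Bystander, leave alone: screwdriver lying on the table to the right of the bin, about 200 mm long.
- caliper: Bystander, leave alone: steel caliper 200 mm long lying flat on the table, left of the rover.
- screw_jar: Bystander, leave alone: small clear jar with a lid, 56 mm across, 60 mm tall, on the table right of the bin.
- spare_wheel: Bystander, leave alone: white spare rover wheel, 100 mm across, lying on its side on the table left of the rover.
- gearmotor: Bystander, leave alone: small gear motor, 80 mm long, 22 mm thick, lying on the table between rover and bin, at their far ends.
Mind the look-alikes: they are no part of the job. Leave any blue or red look-alike of the strip alone.

How it is judged:
On the way, in this order (a step that is already met when the one before it is completed fails the run):
1. the long strip is held clear above the bin (z of strip in the frame of bin above 0.06 m and contact force between the fingers and strip above 1 N and contact force between strip and bin below 0.1 N), for 0.2 s.
2. its nose is under the panel's lapped edge, the panel lying down (x of nose in the frame of deck between 0.006 and 0.05 m and z of nose in the frame of deck between -0.003 and 0.006 m and y of nose in the frame of deck between -0.03 and 0.03 m and value of joint lap_panel below 0.03 rad), for 0.2 s.
At the end, for the whole second after the job is handed in: Nose 15-27 mm under the lapped edge, within 9 mm sideways and 0.08 rad of the panel; nose and heel within 2.5 mm of the deck, level within 0.03 rad; panel below 0.02 rad; strip at rest, fingers on it (over 2 N), pressed on the deck with over 3 N; short strip in place (60 mm) (x of nose in the frame of deck between 0.015 and 0.027 m and y of nose in the frame of deck between -0.009 and 0.009 m and angle between the x axis of strip and the x axis of deck, either way round below 0.08 rad and z of nose in the frame of deck between -0.003 and 0.0025 m and z of heel in the frame of deck between -0.003 and 0.0025 m and angle between strip's own z axis and vertical below 0.03 rad and value of joint lap_panel below 0.02 rad and linear speed of strip below 0.01 m/s and contact force between strip and deck above 3 N and contact force between the fingers and strip above 2 N and distance of short_strip from where it was at the start of the episode below 0.06 m); the arm keeps its last pose, push and grip.
It fails at once if the lapped solar panel is lifted (more than 0.06 rad, 7 mm at its edge) (value of joint lap_panel above 0.06 rad).
It fails at once if the shorter strip is taken from its place in the bin (moved over 60 mm) (distance of short_strip from where it was at the start of the episode above 0.06 m).
It fails at once if one of the other things on the table is disturbed (moved over 40 mm) (distance of any of screwdriver, caliper, screw_jar, spare_wheel, gearmotor from where it was at the start of the episode above 0.04 m).
It also fails if it takes over 42 s, if anything falls off the work surface, if the arm or the gripper's body presses on something with over 40 N, if the wrist force passes 120 N, or if a joint passes its speed limit or range.

### The arm

A 7-joint arm with a two-finger parallel gripper is mounted at the origin on the work surface. World frame = base frame: x ahead of the robot, y to its left, z up, the work surface at z = 0. Lengths are in m, angles in rad, forces in N, time in s.
With the tool pointing down it reaches from about 0.4 to 0.85 m from the base axis. Payload 10.4 kg.
Tool frame: the origin (TCP) lies at the very end of the fingers, on their centre line; the grasp point (between the pads) lies 19 mm behind it; y points along the fingers, x is the direction in which the jaws open and shut, and the axes are right-handed (so a half turn about y gives the same grasp; the last joint's range is limited). The gripper opens to 87 mm and grips with 3 to 60 N. Pads are 19 mm wide; open, the fingers measure 117 mm over their backs; the gripper's body (75 mm by 190 mm) begins 51 mm behind the grasp point.
Start: joints at [-1.168, 0.332, -0.065, 1.46, 0.022, 1.35, -0.088], TCP at [0.258, 0.569, 0.223] pointing down, gripper open.
Joint ranges: [-2.6, 2.6], [-0.5, 2.12], [-1.47, 1.34], [0.16, 2.42], [-1.27, 4.41], [0.06, 2.06], [-2.6, 2.6]. Speed limits (rad/s): [2.22, 2.22, 2.79, 2.79, 3.14, 3.14, 3.14].

### API

Orientations are given as a unit quaternion [x, y, z, w].
In Python, from bench import readout, vision, r gives the robot as it stands.
- The arm moves only by the tool arm_command, never from a script. Its argument "targets" is a list that holds one entry, the list of rows, each a list of 6 numbers: the shift along the tool's x, y, z in m, then the turn, a rotation vector about the tool's x, y, z in degrees. A call has 1 to 12 rows; each row shifts and turns the commanded pose from where the row before left it, along the tool's axes as they then stand; what a row does not reach is not made up. A row lasts 1/12 s, in which the tool goes at most 41.7 mm and 7.16 degrees, less where a joint would pass 70% of its speed; a pose out of reach is approached as far as the arm can. A call is refused whole if a number of a shift passes 0.0417 or a number of a turn 7.16, either way. A call with a gripper value outside its range is refused whole. "hand" is the opening, from 0 (shut) to 1 (fully open), set as the call begins (left out, the last holds). The fingers move at their own pace and stop on an object; "grip_force" is the grip in N (left out, the last holds). Time passes only in rows, so rows that do not move let the fingers close. It gives the time, the measured TCP pose, the force and the opening at its end, in the units of the state.
- readout.read_state(): the state, without advancing time (a new reading comes with each control period).
- vision.camera(name): name is "scene" or "top" or "wrist"; returns a dict with "pixels" (480x640x3 uint8, blue, green, red), "fovy" (degrees; the focal length in pixels is half the picture's height over the tangent of half this angle, whatever the lens; pixels are square), "cx", "cy" (the principal point, pixels), "R" (3x3) and "t" (3): a world point X has camera coordinates R X + t; the wrist camera has in their place "mount" (4x4, takes a point from camera to tool coordinates, whose origin is the TCP and whose axes are the tool frame's). Camera axes: x right, y down, z forward; pixel columns grow to the right and rows downward; lengths in m; the calibration is good to about 2 mm. A picture is of the moment at which its call begins: read the wrist's pose just before it. There is no depth.
- r.close_job(): hands the job in, once; it reports no verdict.
The state is a dict: "time": time; "joint_positions": joint angles; "joint_vel": joint speeds; "joint_torque": joint torques, N m; "ee_pos": TCP position; "eef_rot": TCP orientation; "ft_force": force on the tool from outside, world axes, zero at the start; "torque": the same for the moment, N m; "width": finger opening in m.
Only numpy, scipy, OpenCV 4.12 (cv2) and the standard library are available. Lean on these libraries where they do the work, as an engineer would, in place of code of your own. Each camera call takes 0.05 s, during which the arm holds its last target.

## Working session

There is one attempt and no reset: what is moved stays moved. The work goes in short steps, Python scripts to look and compute and a tool call to move; the robot and the scene stay as the last step left them, time stands still between calls to the robot, and variables do not carry over. Pictures are saved under pics/ and viewed, and the job is handed in when it is done.

Besides the shell and the picture viewer there is one more tool, called by a JSON object that holds its "api" and its "payload". arm_command: Moves the arm, as the interface text tells. Its arguments: {"type":"object","properties":{"targets":{"type":"array","items":{"type":"array","items":{"type":"array","items":{"type":"number"}}}},"hand":{"type":"number"},"grip_force":{"type":"number"}},"required":["targets"]}

```bash
mkdir -p pics; ls
python3 - <<'E'
from bench import readout, vision, r
import cv2,numpy as np
s=readout.read_state()
for k in s: print(k,np.round(s[k],4))
for n in ["scene","top"]:
    c=vision.camera(n); cv2.imwrite(f"pics/{n}0.png",c["pixels"])
    print(n,c["fovy"],c["cx"],c["cy"],np.round(c["R"],4).tolist(),np.round(c["t"],4))
E
```

```text
pics
time 0.0
joint_positions [-1.1676  0.3328 -0.0647  1.461   0.0216  1.3499 -0.0885]
joint_vel [ 0.0004  0.0015 -0.001   0.0001  0.0022 -0.0018  0.0006]
joint_torque [-2.00000e-04 -6.23271e+01  2.44000e-02 -3.89879e+01 -6.13000e-02
  4.01000e-02  1.00000e-04]
ee_pos [0.258  0.5688 0.2218]
eef_rot [ 0.5946  0.3827 -0.3835 -0.5941]
ft_force [ 0.5777  0.0378 -0.4547]
torque [ 0.015   0.0241 -0.0099]
width 0.087
scene 45.37268972054227 315.82127128393 246.87522208972103 [[0.523, 0.8522, -0.0131], [0.6294, -0.3965, -0.6684], [-0.5748, 0.3413, -0.7437]] [-0.2715 -0.251   1.8786]
top 44.702838281547635 328.0875602122668 233.67933624410986 [[-0.0144, -0.9998, -0.0137], [-0.9841, 0.0166, -0.1767], [0.1769, 0.0109, -0.9842]] [0.0291 0.5352 1.6203]
```

View pics/scene0.png

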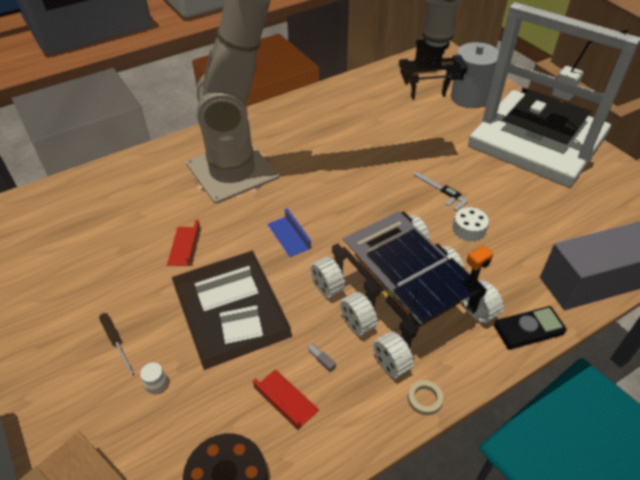

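View pics/top0.png

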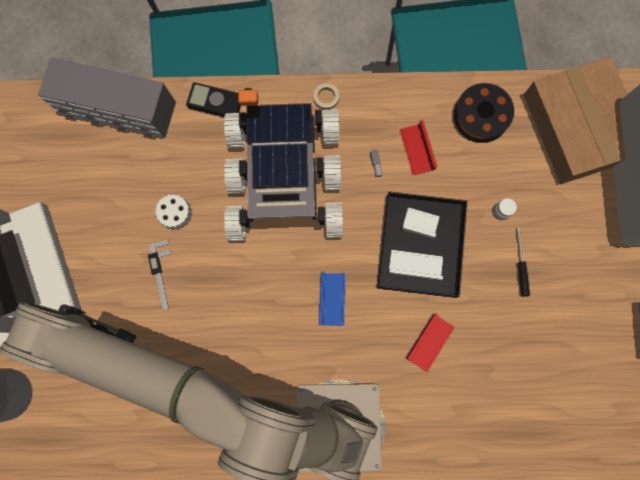

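The bin holds two white strips: one at about (416,265) in the top view, nearer the robot, and a smaller one at about (421,222). The near one looks longer, so I'll confirm that in an enlarged crop. The blue piece (333,300) and the red ones (418,150; 430,343) are look-alikes.

Run:
```python
import cv2,numpy as np
a=cv2.imread("pics/top0.png")
x=cv2.resize(a[185:305,370:475],None,fx=5,fy=5,interpolation=cv2.INTER_CUBIC)
cv2.imwrite("pics/c1.png",x)
x=cv2.resize(a[95:235,220:345],None,fx=4.2,fy=4.2,interpolation=cv2.INTER_CUBIC)
cv2.imwrite("pics/c2.png",x)
```

```text
(no output)
```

View pics/c1.png

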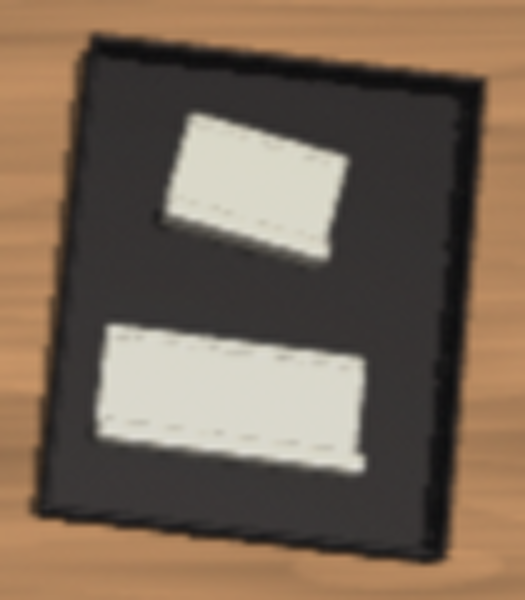

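View pics/c2.png

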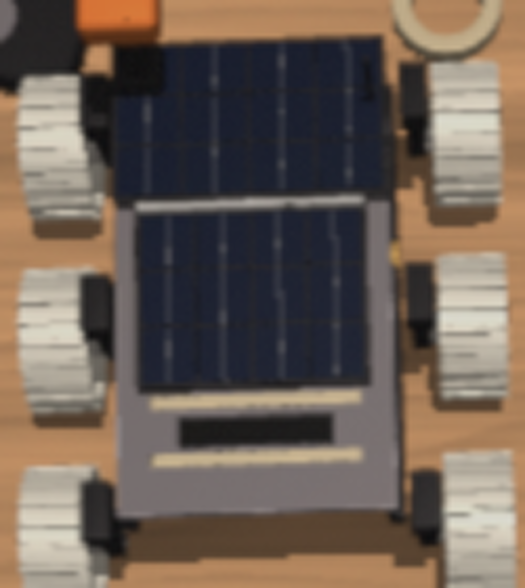

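```bash
cat > h.py <<'E'
import numpy as np
from scipy.spatial.transform import Rotation as Ro
def K(c): 
    return (c["pixels"].shape[0]/2)/np.tan(np.radians(c["fovy"])/2)
def ray(c,uv,z,R=None,t=None):
    R=np.array(c["R"]) if R is None else R; t=np.array(c["t"]) if t is None else t
    f=K(c); d=R.T@np.array([(uv[0]-c["cx"])/f,(uv[1]-c["cy"])/f,1.]); o=-R.T@t
    return o+d*(z-o[2])/d[2]
def proj(c,X,R=None,t=None):
    R=np.array(c["R"]) if R is None else R; t=np.array(c["t"]) if t is None else t
    p=np.atleast_2d(X)@R.T+t; f=K(c)
    return np.c_[c["cx"]+f*p[:,0]/p[:,2],c["cy"]+f*p[:,1]/p[:,2]]
def wristcam(c,s):
    m=np.array(c["mount"]); T=np.eye(4); T[:3,:3]=Ro.from_quat(s["eef_rot"]).as_matrix(); T[:3,3]=s["ee_pos"]
    W=T@m; R=W[:3,:3].T; return R,-R@W[:3,3]
E
python3 - <<'E'
from bench import vision,readout
from h import *
c=vision.camera("top")
g=lambda l,z,o,s:[ray(c,(p[0]/s+o[0],p[1]/s+o[1]),z) for p in l]
S=lambda l,z:np.array(g(l,z,(370-.4,185-.4),5)); D=lambda l,z:np.array(g(l,z,(220-.4,95-.4),4.2))
n=S([(107,324),(363,356)],.0065); h=S([(97,438),(365,470)],.04)
print(n,h,np.linalg.norm(n[0]-n[1]),np.linalg.norm(h[0]-h[1])); 
for e in(n,h): d=e[0]-e[1]; print("yaw of strip y axis (from +y)",np.arctan2(-d[0],d[1]),e.mean(0))
b=S([(90,38),(485,80),(443,560),(35,515)],.045);print(b,b.mean(0))
dk=D([(117,515),(402,510)],.16);pn=D([(138,388),(370,385)],.173)
for e in(dk,pn): d=e[0]-e[1]; print("yaw",np.arctan2(-d[0],d[1]),e,np.linalg.norm(d),e.mean(0))
ss=S([(190,113),(348,156)],.0065);print(ss)
s=readout.read_state();print(Ro.from_quat(s["eef_rot"]).as_matrix().round(3))
w=vision.camera("wrist");print(np.round(w["mount"],3).tolist(),w["fovy"])
E
```

```text
[[ 0.49348131 -0.16133513  0.0065    ]
 [ 0.47225693 -0.30907658  0.0065    ]] [[ 0.42323533 -0.1502305   0.04      ]
 [ 0.40267371 -0.30082512  0.04      ]] 0.14925819859326425 0.15199184708581487
yaw of strip y axis (from +y) -0.14268272648200653 [ 0.48286912 -0.23520586  0.0065    ]
yaw of strip y axis (from +y) -0.13569710911553984 [ 0.41295452 -0.22552781  0.04      ]
[[ 0.65526467 -0.15336191  0.045     ]
 [ 0.62627991 -0.37994923  0.045     ]
 [ 0.35101687 -0.34099175  0.045     ]
 [ 0.37975739 -0.11350854  0.045     ]] [ 0.50307971 -0.24695286  0.045     ]
yaw 0.0005851753037000793 [[0.56397205 0.23499945 0.16      ]
 [0.56407857 0.05296075 0.16      ]] 0.18203873232660414 [0.56402531 0.1439801  0.16      ]
yaw -0.004740870325699315 [[0.64387868 0.2204109  0.173     ]
 [0.64317554 0.0720984  0.173     ]] 0.14831416432061467 [0.64352711 0.14625465 0.173     ]
[[ 0.61842486 -0.21441233  0.0065    ]
 [ 0.59092756 -0.30608523  0.0065    ]]
[[ 0.413 -0.    -0.911]
 [ 0.911 -0.001  0.413]
 [-0.001 -1.    -0.   ]]
[[1.0, 0.001, -0.002, 0.001], [0.002, -0.292, 0.956, -0.163], [0.0, -0.956, -0.292, 0.08], [0.0, 0.0, 0.0, 1.0]] 59.232642693627724
```

The crop shows the near strip's edge at 149–152 mm and the far one's at 96 mm, so the near one is the target. It sits at about (0.45,-0.23) m with a yaw of about -0.14 rad. I'll swing the arm clockwise over to the bin.

{"api": "arm_command", "payload": {"targets": [[[-0.0125,0,-0.0386,0,3.6,0],[-0.0125,0,-0.038,0,3.6,0],[-0.0125,0,-0.0373,0,3.6,0],[-0.0125,0,-0.0367,0,3.6,0],[-0.0125,0,-0.036,0,3.6,0],[-0.0125,0,-0.0354,0,3.6,0],[-0.0123,0,-0.0347,0,3.6,0],[-0.0122,0,-0.034,0,3.6,0],[-0.0122,0,-0.0334,0,3.6,0],[-0.012,0,-0.0327,0,3.6,0],[-0.012,0,-0.032,0,3.6,0],[-0.012,0,-0.0314,0,3.6,0]]], "hand": 0.45}}

```text
time: 1.2
ee_pos: [0.4565, 0.1816, 0.2224]
eef_rot: [-0.694, -0.136, 0.136, 0.694]
ft_force: [1.2, 1.5, -0.3]
width: 0.0391
```

{"api": "arm_command", "payload": {"targets": [[[-0.0034,0,-0.0368,0,4.25,0],[-0.0034,0,-0.0367,0,4.25,0],[-0.0034,0,-0.0365,0,4.25,0],[-0.0034,0,-0.0363,0,4.25,0],[-0.0034,0,-0.0362,0,4.25,0],[-0.0034,0,-0.036,0,4.25,0],[-0.0034,0,-0.0359,0,4.25,0],[-0.0034,0,-0.0358,0,4.25,0],[-0.0034,0,-0.0356,0,4.25,0],[-0.0034,0,-0.0355,0,4.25,0],[-0.0034,0,-0.0354,0,4.25,0],[-0.0034,0,-0.0352,0,4.25,0]]]}}

```text
time: 2.2
ee_pos: [0.4103, -0.2352, 0.2225]
eef_rot: [-0.685, 0.176, -0.176, 0.685]
ft_force: [0.4, -1.0, 0.2]
width: 0.0392
```

{"api": "arm_command", "payload": {"targets": [[[0,0,0,0,-7,0],[0,0,0,0,-7,0],[0,0,0,0,-6,0],[0,0,0,0,0,0],[0,0,0,0,0,0]]]}}

```text
time: 2.62
ee_pos: [0.4111, -0.2335, 0.2225]
eef_rot: [-0.705, 0.054, -0.054, 0.705]
ft_force: [-0.1, -1.0, 0.4]
width: 0.0394
```

Run:
```python
from bench import vision,readout
from h import *
import cv2
s=readout.read_state();w=vision.camera("wrist");t=vision.camera("top")
cv2.imwrite("pics/w1.png",w["pixels"]);cv2.imwrite("pics/t1.png",t["pixels"])
R=Ro.from_quat(s["eef_rot"]).as_matrix();print(s["time"],s["ee_pos"],s["ft_force"],R.round(4))
# predicted strip corners in wrist
Rw,tw=wristcam(w,s); o=np.array([.418,-.2262]);ax=np.array([np.cos(.14),-np.sin(.14)]);ay=np.array([-ax[1],ax[0]])
X=[np.r_[o+a*ax+b*ay,z] for a,z in((-.005,.04),(.005,.04),(.065,.0065)) for b in(-.075,.075)]
print(proj(w,np.array(X),Rw,tw).round(1))
```

```text
2.6167 [ 0.41113403 -0.23353702  0.22246985] [-0.0748946  -1.01262838  0.38645766] [[ 9.883e-01 -0.000e+00  1.527e-01]
 [-1.527e-01  2.000e-04  9.883e-01]
 [-0.000e+00 -1.000e+00  2.000e-04]]
[[319.9 284.1]
 [317.6 106.4]
 [331.2 284. ]
 [330.4 106.2]
 [392.8 269.4]
 [399.5 105.5]]
```

View pics/w1.png

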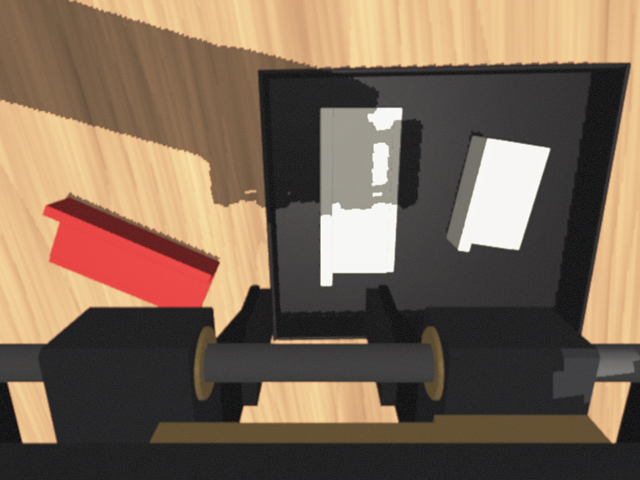

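The wrist view shows the long strip with its heel edge running from (320,107) to (320,287) and its nose from (402,108) to (393,272). That matches my prediction to about 2 mm, and the tool yaw is already aligned. Next I'll centre on the upright leg and descend.

{"api": "arm_command", "payload": {"targets": [[[0.0035,0.01,0.0034,0,0,0],[0.0034,0.03,0.0034,0,0,0],[0,0.03,0,0,0,0],[0,0.03,0,0,0,0],[0,0.03,0,0,0,0],[0,0.02,0,0,0,0],[0,0.01,0,0,0,0],[0,0,0,0,0,0],[0,0,0,0,0,0]]]}}

```text
time: 3.47
ee_pos: [0.4191, -0.228, 0.0627]
eef_rot: [0.705, -0.053, 0.053, -0.705]
ft_force: [0.4, -1.0, 1.0]
width: 0.0391
```

Run:
```python
from bench import vision,readout
import cv2
s=readout.read_state();w=vision.camera("wrist")
cv2.imwrite("pics/w2.png",w["pixels"]);print(s["ee_pos"],s["ft_force"])
```

```text
[ 0.41913388 -0.22804989  0.06268904] [ 0.39988871 -0.9572418   1.04340627]
```

View pics/w2.png

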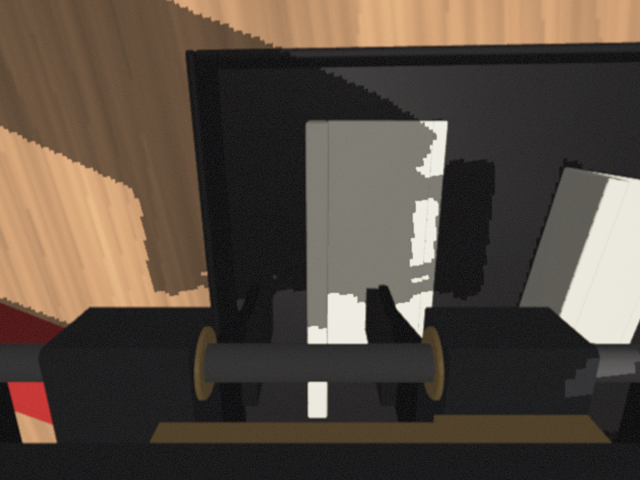

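The upright leg at column 318 is centred between the fingers (262 and 372). I'll descend and grip.

{"api": "arm_command", "payload": {"targets": [[[0,0.02,0,0,0,0],[0,0.02,0,0,0,0],[0,0.01,0,0,0,0],[0,0,0,0,0,0],[0,0,0,0,0,0]]]}}

```text
time: 3.93
ee_pos: [0.4194, -0.2282, 0.0133]
eef_rot: [0.705, -0.053, 0.053, -0.705]
ft_force: [0.7, 0.2, 0.2]
width: 0.0395
```

{"api": "arm_command", "payload": {"targets": [[[0,0,0,0,0,0],[0,0,0,0,0,0],[0,0,0,0,0,0],[0,0,0,0,0,0],[0,0,0,0,0,0],[0,0,0,0,0,0]]], "hand": 0, "grip_force": 40}}

```text
time: 4.43
ee_pos: [0.4192, -0.2279, 0.0127]
eef_rot: [-0.705, 0.053, -0.053, 0.705]
ft_force: [-0.5, 0.9, 2.8]
width: 0.0095
```

{"api": "arm_command", "payload": {"targets": [[[0,-0.005,0,0,0,0],[0,-0.015,0,0,0,0],[0,-0.025,0,0,0,0],[0,-0.03,0,0,0,0],[0,-0.035,0,0,0,0],[0,-0.035,0,0,0,0],[0,-0.035,0,0,0,0],[0,-0.03,0,0,0,0],[0,-0.02,0,0,0,0],[0,0,0,0,0,0],[0,0,0,0,0,0]]]}}

```text
time: 5.35
ee_pos: [0.4193, -0.2282, 0.2433]
eef_rot: [-0.705, 0.052, -0.054, 0.705]
ft_force: [-0.6, 0.1, -1.8]
width: 0.0097
```

Run:
```python
from bench import vision,readout
import cv2
s=readout.read_state();w=vision.camera("wrist");t=vision.camera("top")
cv2.imwrite("pics/w3.png",w["pixels"]);print(s["time"],s["ee_pos"],s["ft_force"],s["width"])
cv2.imwrite("pics/t3.png",t["pixels"])
```

```text
5.35 [ 0.41929697 -0.2281557   0.24331178] [-0.56031653  0.06627205 -1.78930763] 0.00974066409230089
```

View pics/w3.png

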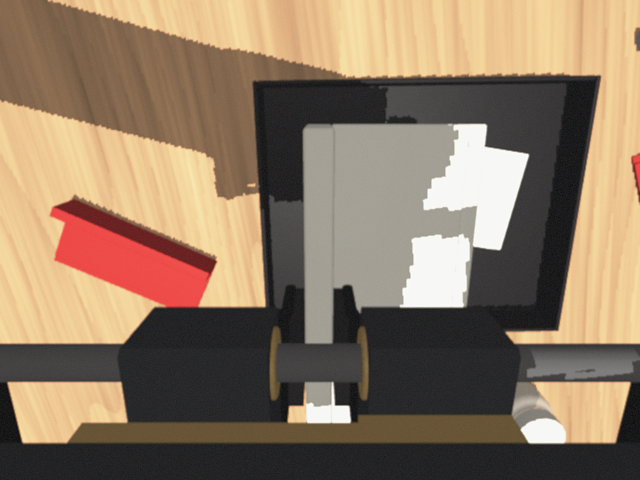

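View pics/t3.png

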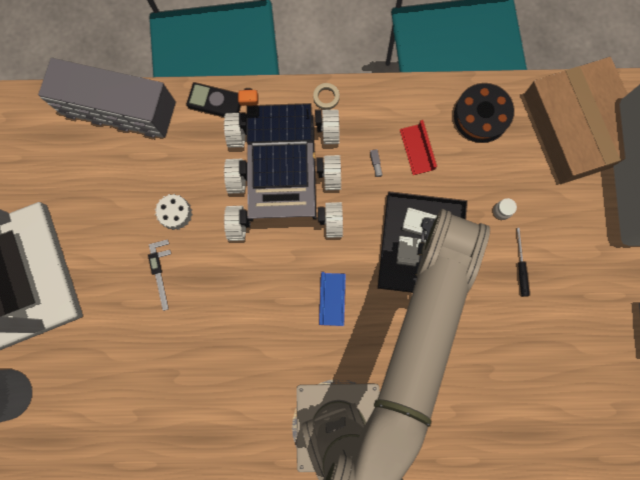

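The wrist view shows the long strip held, with its end corners at (304,127), (333,127) and (487,124), and the short one still in the bin. I'll fit the strip's pose in the tool frame.

Run:
```python
import cv2
a=cv2.imread("pics/w3.png")
cv2.imwrite("pics/c3.png",cv2.resize(a[110:150,290:500],None,fx=3.8,fy=3.8,interpolation=cv2.INTER_CUBIC))
cv2.imwrite("pics/c4.png",cv2.resize(a[280:440,270:500],None,fx=3,fy=3,interpolation=cv2.INTER_CUBIC))
```

```text
(no output)
```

View pics/c3.png

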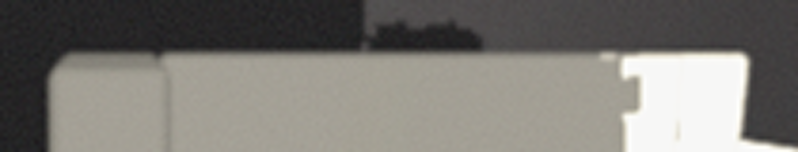

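View pics/c4.png

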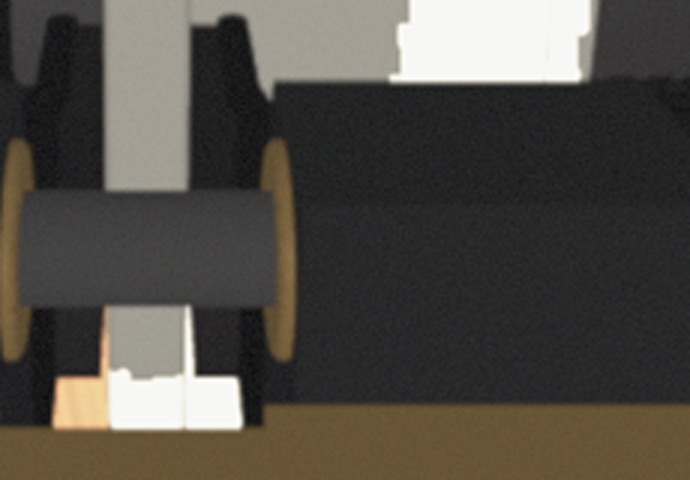

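Run:
```python
from bench import vision,readout
from h import *
from scipy.optimize import least_squares
s=readout.read_state();w=vision.camera("wrist")
print(s["time"]);Rt=Ro.from_quat(s["eef_rot"]).as_matrix();p=np.array(s["ee_pos"]);Rw,tw=wristcam(w,s)
# strip->tool: strip x = tool x, strip y= tool z, strip z=-tool y
B=np.array([[1,0,0],[0,0,-1],[0,1,0]]).T; B=np.array([[1,0,0],[0,0,-1],[0,1,0]])
pts=np.array([[-35,75,36],[-25,75,36],[35,75,2.5],[-25,75,4]])/1e3
obs=np.array([[303.2,128],[333.4,128],[486.8,124.2],[333,123.7]])
def f(q,full=False):
    off,rv=q[:3],q[3:]
    M=Rt@B@Ro.from_rotvec(rv).as_matrix()
    W=lambda P:(P@M.T)+p+Rt@B@off
    P=proj(w,W(pts),Rw,tw)-obs
    n=proj(w,W(np.array([[.035,0.075,.0025],[.035,-.02,.0025]])),Rw,tw)
    u=n[0,0]+(n[1,0]-n[0,0])*(290-n[0,1])/(n[1,1]-n[0,1])-468
    return np.r_[P.ravel(),u,(q[3:]*100)*1.0,(q[0]-.030)*1000*.5,(q[2]+.0087)*1000*.5]
r=least_squares(f,[.03,0,-.009,0,0,0]);print(r.x.round(4),f(r.x).round(2))
```

```text
5.45
[ 0.0308  0.0006 -0.0095  0.0018 -0.0059 -0.0005] [-0.61 -0.18  1.18 -0.15  0.13 -0.02 -0.86  0.46 -0.06  0.18 -0.59 -0.05
  0.42 -0.42]
```

The strip sits nominally in the hand: level, with a 0.6 mm length offset. I'll carry it to a hover in front of the panel.

{"api": "arm_command", "payload": {"targets": [[[0,0,0,0,-4.4,0],[0,0,0.01,0,-4.4,0],[0.008,0,0.025,0,0,0],[0.013,0,0.038,0,0,0],[0.014,0,0.038,0,0,0],[0.014,0,0.038,0,0,0],[0.014,0,0.038,0,0,0],[0.014,0,0.038,0,0,0],[0.014,0,0.038,0,0,0],[0.014,0,0.038,0,0,0],[0.014,0,0.038,0,0,0],[0.012,0,0.034,0,0,0]]]}}

```text
time: 6.5
ee_pos: [0.5493, 0.148, 0.2408]
eef_rot: [0.707, 0.001, -0.002, -0.707]
ft_force: [1.1, -0.0, -0.1]
width: 0.0094
```

{"api": "arm_command", "payload": {"targets": [[[0,0,0,0,0,0],[0,0,0,0,0,0],[0,0,0,0,0,0],[0,0,0,0,0,0]]]}}

```text
time: 6.83
ee_pos: [0.5493, 0.1438, 0.242]
eef_rot: [0.707, 0.0, -0.001, -0.707]
ft_force: [-0.3, -0.7, -0.3]
width: 0.0098
```

Run:
```python
from bench import vision,readout
from h import *
import cv2
s=readout.read_state();w=vision.camera("wrist");t=vision.camera("scene")
cv2.imwrite("pics/w4.png",w["pixels"]);cv2.imwrite("pics/s4.png",t["pixels"])
print(s["time"],s["ee_pos"],s["ft_force"],Ro.from_quat(s["eef_rot"]).as_matrix().round(4))
```

```text
6.8333 [0.54927608 0.14383425 0.2420051 ] [-0.34422963 -0.73328839 -0.28931194] [[ 1.0e+00 -8.0e-04 -1.4e-03]
 [ 1.4e-03 -8.0e-04  1.0e+00]
 [-8.0e-04 -1.0e+00 -8.0e-04]]
```

View pics/w4.png

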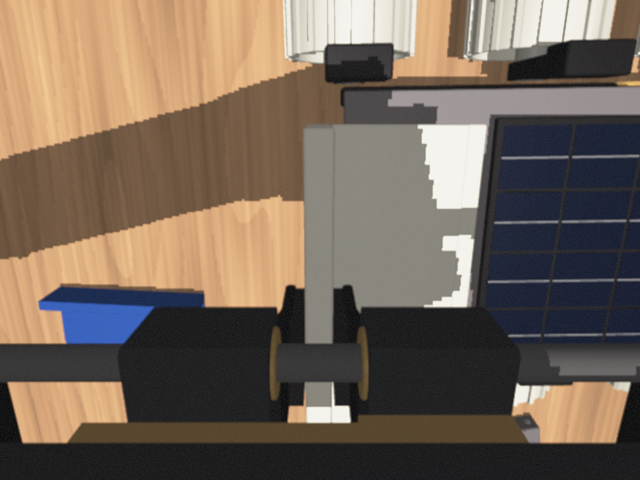

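View pics/s4.png

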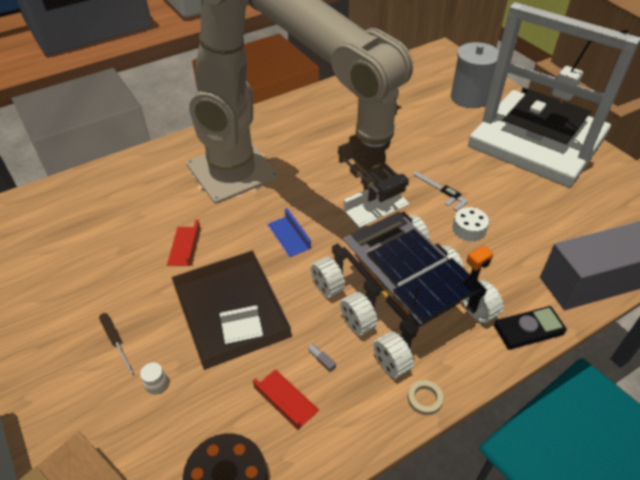

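Run:
```python
from bench import vision,readout
from h import *
import cv2
s=readout.read_state();w=vision.camera("wrist");Rw,tw=wristcam(w,s)
a=w["pixels"]
cv2.imwrite("pics/c5.png",cv2.resize(a[75:135,330:520],None,fx=4,fy=4,interpolation=cv2.INTER_CUBIC))
cv2.imwrite("pics/c6.png",cv2.resize(a[250:350,440:540],None,fx=5,fy=5,interpolation=cv2.INTER_CUBIC))
for uv,z in(((493,117),.173),((484,310),.173),((343,88),.16)): print(uv,ray(w,uv,z,Rw,tw).round(4))
```

```text
(493, 117) [0.6421 0.2213 0.173 ]
(484, 310) [0.6504 0.1088 0.173 ]
(343, 88) [0.5632 0.2362 0.16  ]
```

View pics/c5.png

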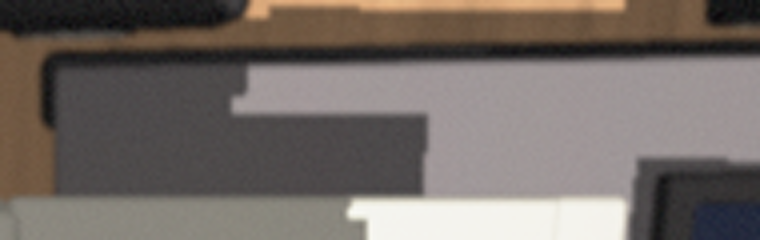

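View pics/c6.png

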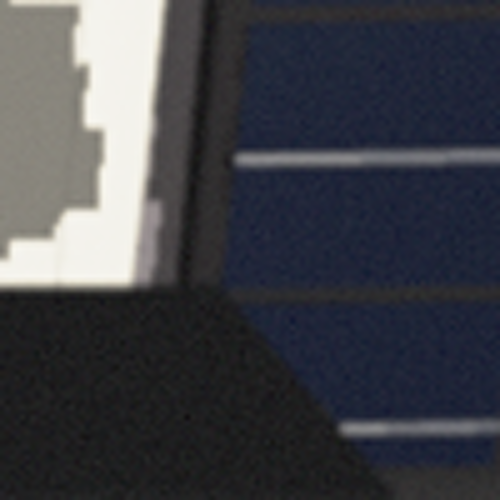

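Run:
```python
from bench import vision,readout
from h import *
s=readout.read_state();w=vision.camera("wrist");Rw,tw=wristcam(w,s)
for uv,z in(((494.2,118.8),.173),((482.4,270),.173),((479.6,304),.173),((493,118.8),.173),((341,88.5),.16),((520,86.2),.16)): print(uv,ray(w,uv,z,Rw,tw).round(4))
X=lambda y:np.array([[.644,y,.173],[.644,y,.168]])
print(proj(w,np.r_[X(.22),X(.13),X(.11)],Rw,tw).round(1))
```

```text
(494.2, 118.8) [0.6429 0.2207 0.173 ]
(482.4, 270) [0.6466 0.135  0.173 ]
(479.6, 304) [0.6474 0.113  0.173 ]
(493, 118.8) [0.6423 0.2207 0.173 ]
(341, 88.5) [0.5621 0.2362 0.16  ]
(520, 86.2) [0.6601 0.2376 0.16  ]
[[496.1 120.2]
 [492.4 119.9]
 [477.1 277.9]
 [474.1 274.7]
 [473.4 308.5]
 [470.5 304.9]]
```

Run:
```python
import cv2
a=cv2.imread("pics/scene0.png")
cv2.imwrite("pics/c7.png",cv2.resize(a[205:335,335:490],None,fx=5,fy=4.6,interpolation=cv2.INTER_CUBIC))
```

```text
(no output)
```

View pics/c7.png

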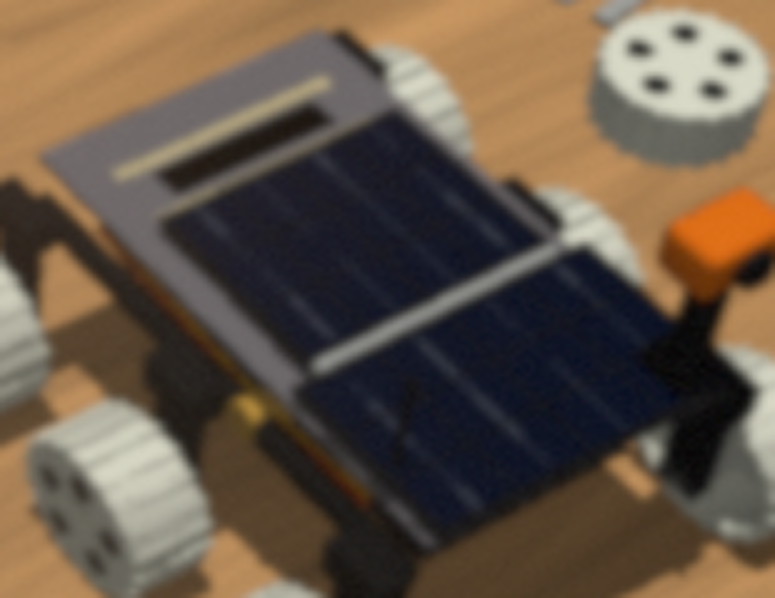

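Run:
```python
from bench import vision
from h import *
from scipy.optimize import least_squares
S=vision.camera("scene");T=vision.camera("top")
L=np.array([[-.08,-.09,0],[-.08,.09,0],[0,-.075,.013],[0,.075,.013]])
os_=np.array([(42,155),(322,30),(162,222),(398,112)])/[5,4.6]+[335-.4,205-.4]
ot=np.array([(402,510),(117,515),(370,385),(138,388)])/4.2+[220-.4,95-.4]
def W(q):
    c,s=np.cos(q[2]),np.sin(q[2]);return np.c_[q[0]+c*L[:,0]-s*L[:,1],q[1]+s*L[:,0]+c*L[:,1],L[:,2]+.16]
fs=lambda q:(proj(S,W(q))-os_).ravel(); ft=lambda q:(proj(T,W(q))-ot).ravel()
for n,f in(("scene",fs),("top",ft),("both",lambda q:np.r_[fs(q),ft(q)])):
    r=least_squares(f,[.644,.145,0]);print(n,r.x.round(4),f(r.x).round(1))
```

```text
scene [0.6471 0.1434 0.0187] [-0.2  0.5  0.2  0.1 -0.4 -0.1  0.4 -0.6]
top [0.6438 0.1453 0.0044] [-0.7 -0.   0.   0.2  0.7 -0.3  0.   0.2]
both [0.6451 0.1447 0.0112] [-0.2 -0.5  0.4 -0.5 -0.6 -0.9  0.5 -1.1 -0.3 -0.7  0.4 -0.   0.9 -1.
  0.3 -0.1]
```

The three views agree on the deck origin at about (0.645, 0.145) m with a yaw of about +0.013 rad. I'll align and lower to just above the deck, keeping the nose about 8 mm short of the panel edge.

{"api": "arm_command", "payload": {"targets": [[[0.01,0,0,0,-0.7,0],[0.0115,0.005,0,0,0,0],[0,0.015,0,0,0,0],[0,0.018,0,0,0,0],[0,0.015,0,0,0,0],[0,0.01,0,0,0,0],[0,0.004,0,0,0,0],[0,0,0,0,0,0],[0,0,0,0,0,0],[0,0,0,0,0,0]]]}}

```text
time: 7.97
ee_pos: [0.5715, 0.1458, 0.1766]
eef_rot: [-0.707, -0.006, 0.005, 0.707]
ft_force: [-0.1, -0.6, -0.3]
width: 0.0097
```

```bash
cat > look.py <<'E'
import sys
from bench import vision,readout
from h import *
import cv2
n=sys.argv[1]
s=readout.read_state();w=vision.camera("wrist");t=vision.camera("scene")
a=np.hstack([cv2.resize(w["pixels"][60:340,260:560],None,fx=1.6,fy=1.6),cv2.resize(t["pixels"][120:300,320:450],None,fx=2.4,fy=2.489)])
cv2.imwrite(f"pics/{n}.png",a)
print(s["time"],s["ee_pos"].round(4) if hasattr(s["ee_pos"],"round") else s["ee_pos"],s["ft_force"],s["torque"],s["width"],Ro.from_quat(s["eef_rot"]).as_matrix().round(4)[:,0])
E
python3 look.py l1
```

```text
7.9667 [0.5715 0.1458 0.1766] [-0.12024138 -0.56382635 -0.32323309] [-0.10513943  0.10348986  0.04594996] 0.00969345336126767 [0.9999 0.0157 0.0015]
```

View pics/l1.png

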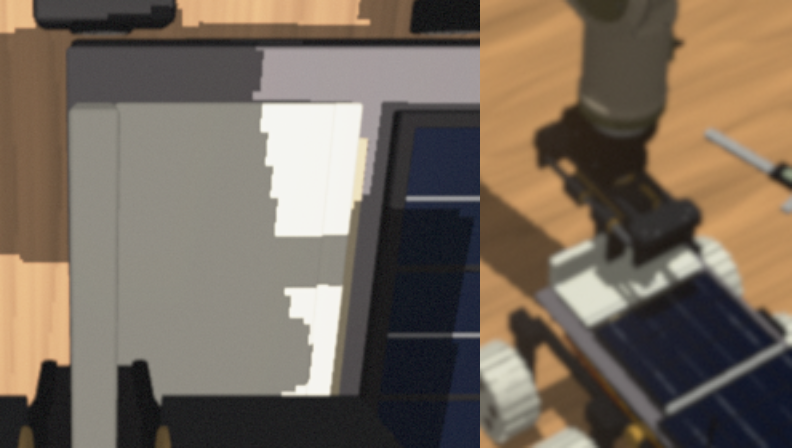

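The strip edge is parallel to the panel edge, and its end sits about 2 mm to the left. I'll correct that and touch down gently.

{"api": "arm_command", "payload": {"targets": [[[0,0.002,-0.001,0,0,0],[0,0.001,-0.001,0,0,0],[0,0.001,0,0,0,0],[0,0.001,0,0,0,0],[0,0,0,0,0,0],[0,0,0,0,0,0]]]}}

```text
time: 8.57
ee_pos: [0.5709, 0.1438, 0.1705]
eef_rot: [-0.707, -0.006, 0.006, 0.707]
ft_force: [-0.3, -0.3, -0.4]
width: 0.0095
```

{"api": "arm_command", "payload": {"targets": [[[0,0.001,0,0,0,0],[0,0.001,0,0,0,0],[0,0,0,0,0,0],[0,0,0,0,0,0]]]}}

```text
time: 8.9
ee_pos: [0.5711, 0.1438, 0.1688]
eef_rot: [-0.707, -0.006, 0.005, 0.707]
ft_force: [-1.2, -0.4, 2.2]
width: 0.0095
```

Contact came at z≈0.169. I'll raise about 1 mm and slide in.

{"api": "arm_command", "payload": {"targets": [[[0,-0.001,0,0,0,0],[0.002,0,0,0,0,0],[0.003,0,0,0,0,0],[0.003,0,0,0,0,0],[0.003,0,0,0,0,0],[0.003,0,0,0,0,0],[0.003,0,0,0,0,0],[0.002,0,0,0,0,0],[0.001,0,0,0,0,0],[0,0,0,0,0,0],[0,0,0,0,0,0]]]}}

```text
time: 9.82
ee_pos: [0.591, 0.144, 0.1695]
eef_rot: [-0.707, -0.006, 0.006, 0.707]
ft_force: [-0.4, -0.6, 0.2]
width: 0.0096
```

```bash
python3 look.py l2
```

```text
9.8167 [0.591  0.144  0.1695] [-0.40880114 -0.56263587  0.17103969] [-0.01928662  0.07417484  0.0213827 ] 0.009572385193775622 [ 9.999e-01  1.570e-02 -1.000e-04]
```

View pics/l2.png

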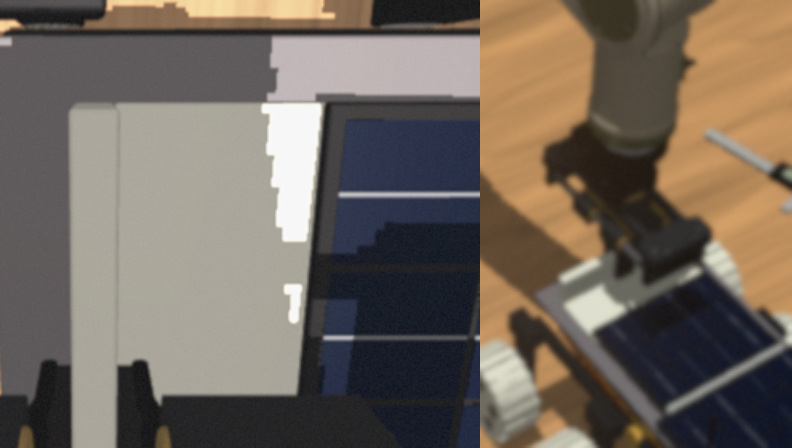

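The nose is under the edge at column 325 with the panel lying flat, and the ends line up at rows 102–104. I'll carry on to the standoffs.

{"api": "arm_command", "payload": {"targets": [[[0.002,0,0,0,0,0],[0.002,0,0,0,0,0],[0.002,0,0,0,0,0],[0.001,0,0,0,0,0],[0.001,0,0,0,0,0],[0,0,0,0,0,0],[0,0,0,0,0,0]]]}}

```text
time: 10.5
ee_pos: [0.599, 0.1441, 0.1695]
eef_rot: [0.707, 0.006, -0.006, -0.707]
ft_force: [0.6, -0.7, -1.0]
width: 0.01
```

{"api": "arm_command", "payload": {"targets": [[[0.001,0,0,0,0,0],[0.001,0,0,0,0,0],[0,0,0,0,0,0],[0,0,0,0,0,0]]]}}

```text
time: 10.83
ee_pos: [0.601, 0.1442, 0.1695]
eef_rot: [-0.707, -0.006, 0.006, 0.707]
ft_force: [-0.1, -0.4, -0.5]
width: 0.0096
```

{"api": "arm_command", "payload": {"targets": [[[0.001,0,0,0,0,0],[0.001,0,0,0,0,0],[0,0,0,0,0,0],[0,0,0,0,0,0]]]}}

```text
time: 11.17
ee_pos: [0.6019, 0.1442, 0.1691]
eef_rot: [0.707, 0.005, -0.007, -0.707]
ft_force: [-5.1, 0.0, 0.3]
width: 0.0098
```

{"api": "arm_command", "payload": {"targets": [[[0.001,0,0,0,0,0],[0,0,0,0,0,0],[0,0,0,0,0,0]]]}}

```text
time: 11.42
ee_pos: [0.6021, 0.1443, 0.1691]
eef_rot: [0.707, 0.004, -0.007, -0.707]
ft_force: [-9.7, -1.5, 3.7]
width: 0.0095
```

The standoffs stop it, with −10 N along x at the wrist. I'll relax the push a little and press down.

{"api": "arm_command", "payload": {"targets": [[[-0.001,0,0,0,0,0],[0,0.001,0,0,0,0],[0,0.001,0,0,0,0],[0,0,0,0,0,0],[0,0,0,0,0,0]]], "grip_force": 55}}

```text
time: 11.83
ee_pos: [0.6019, 0.1443, 0.1688]
eef_rot: [-0.707, -0.005, 0.006, 0.707]
ft_force: [-12.9, -1.9, 13.8]
width: 0.0096
```

```bash
python3 look.py l3
```

```text
11.8333 [0.6019 0.1443 0.1688] [-12.92787998  -1.85110376  13.83746475] [-0.48383154  2.69525815  0.0903791 ] 0.009642358318511717 [ 0.9999  0.0159 -0.0021]
```

View pics/l3.png

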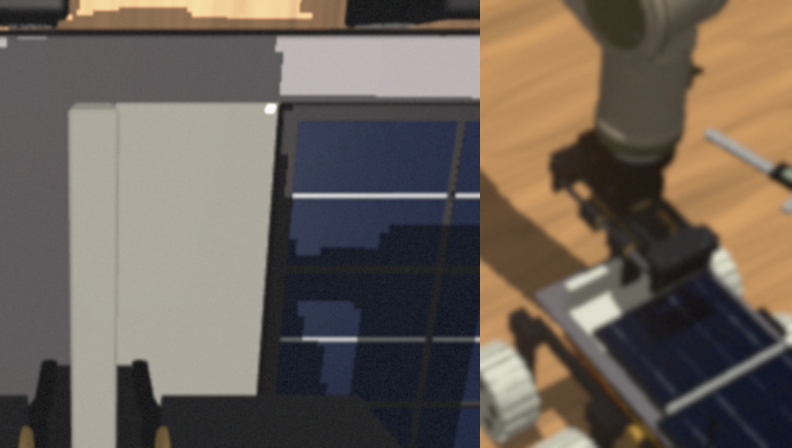

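{"api": "arm_command", "payload": {"targets": [[[-0.001,0,0,0,0,0],[0,0,0,0,0,0],[0,0,0,0,0,0],[0,0,0,0,0,0],[0,0,0,0,0,0],[0,0,0,0,0,0]]]}}

```text
time: 12.43
ee_pos: [0.6019, 0.1442, 0.1688]
eef_rot: [-0.707, -0.006, 0.006, 0.707]
ft_force: [-6.5, -0.5, 9.4]
width: 0.0096
```

{"api": "arm_command", "payload": {"targets": [[[0,0,0,0,0,0],[0,0,0,0,0,0],[0,0,0,0,0,0],[0,0,0,0,0,0],[0,0,0,0,0,0],[0,0,0,0,0,0],[0,0,0,0,0,0],[0,0,0,0,0,0],[0,0,0,0,0,0],[0,0,0,0,0,0],[0,0,0,0,0,0],[0,0,0,0,0,0]]]}}

```text
time: 13.43
ee_pos: [0.6019, 0.1443, 0.1688]
eef_rot: [-0.707, -0.006, 0.006, 0.707]
ft_force: [-6.5, -0.9, 10.0]
width: 0.0098
```

```bash
python3 look.py l4
python3 - <<'E'
from bench import vision
from h import *
import cv2
t=vision.camera("top");s=vision.camera("scene")
a=cv2.resize(t["pixels"][100:310,220:480],None,fx=2.4,fy=2.4);cv2.imwrite("pics/t5.png",a)
cv2.imwrite("pics/s5.png",cv2.resize(s["pixels"][215:320,335:490],None,fx=5,fy=5))
E
```

```text
13.4333 [0.6019 0.1443 0.1688] [-6.52712338 -0.88485699 10.03022967] [-0.30895723  1.54086064  0.01450663] 0.009808242068301732 [9.999e-01 1.580e-02 1.000e-04]
```

View pics/l4.png

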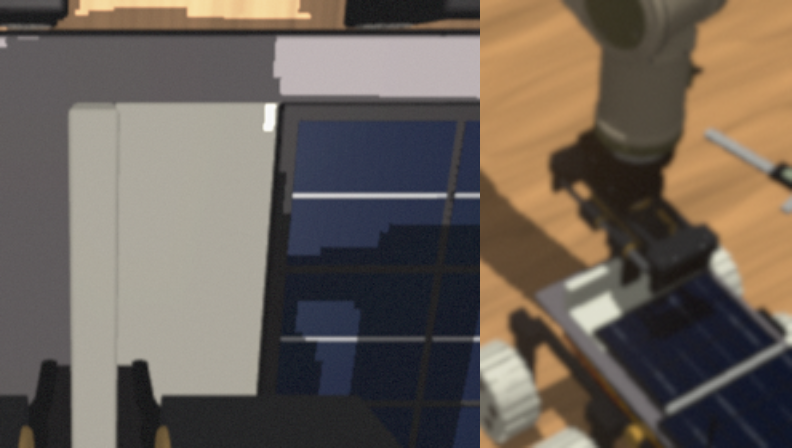

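View pics/s5.png

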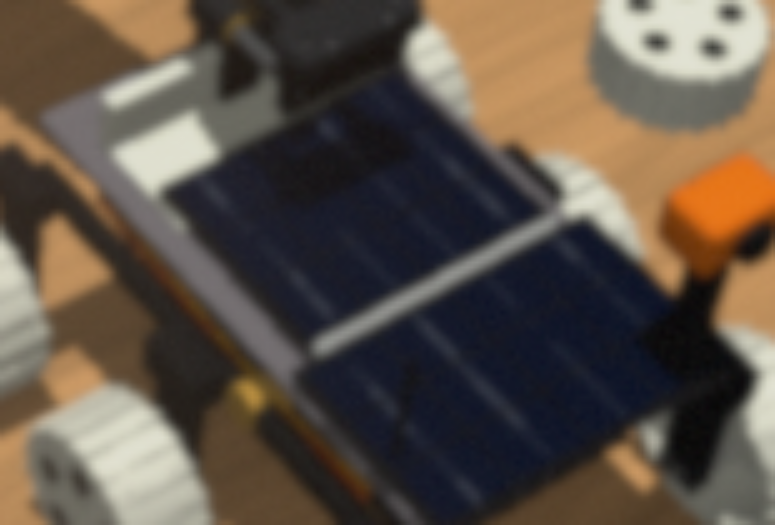

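View pics/t5.png

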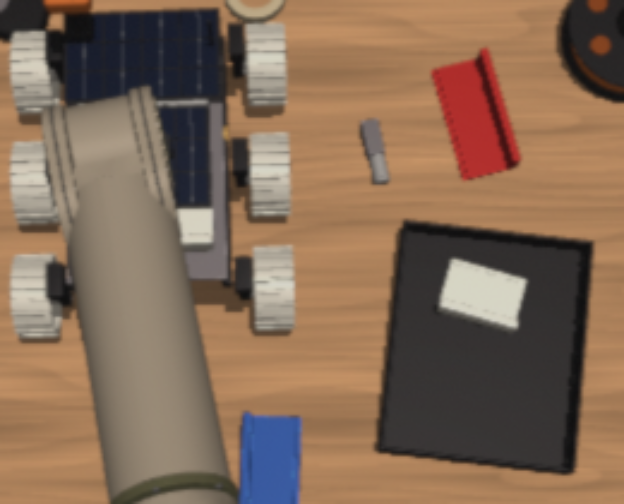

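Run:
```python
from bench import vision,readout
from h import *
import cv2
s=readout.read_state();w=vision.camera("wrist");S=vision.camera("scene");Rw,tw=wristcam(w,s)
cv2.imwrite("pics/c8.png",cv2.resize(w["pixels"][105:145,400:460],None,fx=10,fy=10,interpolation=cv2.INTER_CUBIC))
for uv,z in(((434,124.2),.164),((436,125.3),.173)): print(ray(w,uv,z,Rw,tw).round(4))
# scene right end: panel corner, strip right end visible points
sc=lambda p:(p[0]/5+335-.4,p[1]/5+215-.4)
print(ray(S,sc((165,190)),.173).round(4),"upright right top",ray(S,sc((100,97)),.196).round(4),"strip edge",ray(S,sc((152,192)),.164).round(4))
```

```text
[0.6456 0.2205 0.164 ]
[0.644  0.2204 0.173 ]
[0.6493 0.0709 0.173 ] upright right top [0.5983 0.0662 0.196 ] strip edge [0.6408 0.0697 0.164 ]
```

View pics/c8.png

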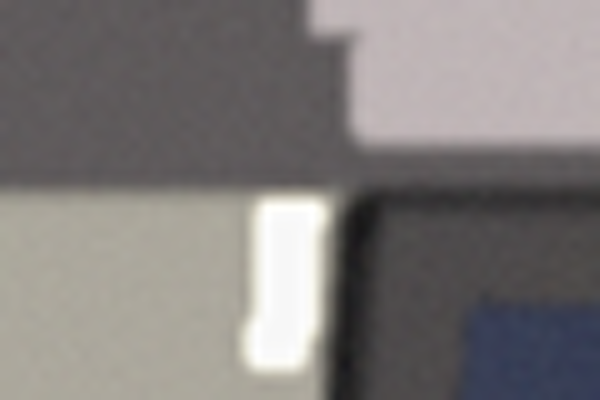

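Both ends are within about 2 mm of the panel's, the tool is level, about 10 N is pressing down and the readings are steady. I'll hand in now while still holding.

Run:
```python
from bench import r,readout
print(r.close_job()); s=readout.read_state(); print(s["time"],s["ee_pos"],s["ft_force"])
```

```text
the job is handed in; nothing more can be done
None
the job is handed in; nothing more can be done
```

The long strip is tucked under the panel against the standoffs, and I handed the job in at about 13.6 s with the gripper still holding it pressed down. No verdict was reported.

**What I did:** I pinched the long strip at mid-length, lifted it clear of the bin and lowered it onto the deck just short of the panel. I then raised it about 1 mm and slid it in until the standoffs stopped it, eased off the push, and pressed down.

**Last checks before handing in:**
- **Press and push:** about 10 N down on the deck and 6.5 N still held against the standoffs, steady for over a second, with the tool level within 1 mrad. The grip was set to 55 N.
- **Nose depth:** about 22–23 mm under the lapped edge, estimated from the arm position and the camera fit.
- **Sideways fit:** the strip's left end matched the panel's within about 1 mm in the wrist view. The right end matched within about 1–2 mm at the flat leg in the scene view. The upright's top corner there read about 5 mm off, which I put down to a blurred corner.
- **Panel and surroundings:** the panel looked flat in every view. The short strip was still in its place in the bin, and I saw nothing else moved.

**Disagreement:** the cameras gave the deck's yaw as anything from +0.004 to +0.019 rad, and the panel edge in the wrist view suggested up to 0.04. I used about 0.016, and in the wrist view the strip and panel edges looked parallel.

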